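# Jack up the end of a gauge beam and hold it

## Task

Slide the jack along its rail until its saddle is centred under the lift point of the gauge beam (the round pad below the bolted collar), and take the rubber-gripped pump bar out of the wooden rack and stand it fully home in the jack's handle socket. Then pump: pull the bar all the way down towards the robot so the beam's end lifts off its post, let it come fully back up so the beam rests again, and pull it all the way down a second time. Finish while still holding the bar down with the beam raised: do not let go, do not touch the beam, and leave the punch, die block and bracket alone.

Things in the scene. Friction and masses are not known exactly. Their poses are not given: they have to be found in the camera images.
- stand: fixed dark steel base plate 80 x 500 x 8 mm with an aluminium guide rail; origin at the centre of its underside on the bench; its y axis runs along rail and beam, its x axis points across them, away from the robot. It stands at a different place and yaw (up to 0.15 rad) each time
- lift_post: fixed steel end post of the stand, 200 mm along +y from the stand's centre, 62 x 30 mm, its top 72 mm above the bench with low lips either side (up to 88 mm); carries the +y end of the beam until that is jacked up. Origin at the centre of its underside, 8 mm above the bench. An identical post at -200 mm carries the other end, which stays down
- beam: loose aluminium gauge beam, 50 wide (x) x 460 long (y) x 40 mm high, 1.0 to 1.6 kg, lying on the two posts along the stand's y axis; origin at the centre of its underside, 72 mm above the bench. A dark collar 34 mm long with a round bolt head on top (top 125 mm above the bench) sits 100 mm from its centre towards +y, right above the lift point. It lies up to 20 mm further along the posts either way
- lift_point (a point): centre of the lower face of the beam's lift pad, a steel disc of 30 mm diameter under the collar; 62 mm above the bench, 4 mm above the lowered saddle
- beam_end (a point): lower edge of the beam's +y end, at mid width; 72 mm above the bench when resting, rises about 15 mm when the jack is fully pumped
- jack (a joint): travel of the grey jack carriage along the rail in m, 0 to 0.29, growing towards the stand's +y; starts at 0 to 0.12 and about 4 to 6 N along the rail moves it; it stays where it is left. It may be moved by pinching or pushing the handle socket along the rail
- saddle: the jack's saddle, a flat dark steel disc of 44 mm diameter, 7 mm thick; origin at the centre of its top face, 58 mm above the bench when lowered. It rises straight up by 28 mm per rad of the handle joint
- handle (a joint): angle in rad of the handle socket about its pivot axis (parallel to the rail): 0 upright, growing to 0.55 (stop) as the socket and bar lean towards the robot (the stand's -x). A spring always pulls it back to 0 (0.2 N m at 0, 0.42 N m at 0.55, plus up to about 0.3 N m from the beam's weight): it stays down only while held
- handle_pivot (a point): point on the socket's pivot axis, in the socket's middle plane; 85 mm from the saddle's centre towards the robot, 30 mm above the bench; rides with the carriage
- socket_mouth (a point): centre of the upper rim of the handle socket, a dark steel block 38 x 38 mm and 70 mm tall standing on the pivot, rim 100 mm above the bench when upright. Its hole is square, 19 x 19 mm, 58 mm deep, mouth chamfered by 4 mm; z axis out of the hole. The jack below the socket is no higher than 41 mm
- socket_floor (a point): centre of the floor of that hole, 12 mm from the pivot along the socket's axis, 42 mm above the bench when upright
- rack: fixed plywood rack 54 x 150 x 90 mm, origin at the centre of its underside; two upright square holes 19 x 19 mm at 38 mm either side of its centre along its y axis, 80 mm deep (floor 10 mm above the bench); yaw up to 0.3 rad. One holds the pump bar, the other the punch, at random
- bar_mid (a point): middle of the pump bar: round, 200 mm long, 0.2 kg, lower half bare steel of 16 mm diameter with a chamfered foot, upper half a black rubber grip of 22 mm diameter; z axis along the bar, up. The bar stands upright in the rack with its top 210 mm above the bench
- bar_foot (a point): centre of the bar's lower end
- bar_grip (a point): centre of the bar's rubber grip, 150 mm from its foot
- punch_mid (a point): middle of a drift punch: dark steel, 14 mm diameter, 125 mm long, standing in the rack's other hole (top 135 mm above the bench); leave it
- die_block: loose dark steel V-die block 50 x 90 x 40 mm, origin at the centre of its underside; leave it
- bracket: loose bent aluminium angle bracket 60 x 70 x 54 mm, origin at its underside; leave it
Not all that is in view belongs to the job. Of the things that look like the part that bears bar_mid, the smallest one is meant.

How it is judged (in metres and radians):
On the way, in this order (a step that is already met when the one before it is completed fails the run):
1. the saddle is under the lift point and the bar is home in the upright socket (horizontal distance between saddle and lift_point below 0.01 m and distance between bar_foot and socket_floor below 0.012 m and value of joint handle below 0.12 rad), for 0.1 s.
2. first stroke: the handle is down and the beam's end is off its post (value of joint handle above 0.45 rad and height (world z) of beam_end above 0.079 m and contact force between beam and lift_post below 0.3 N and contact force between saddle and beam above 2 N), for 0.1 s.
3. the handle is back up and the beam rests on its post (value of joint handle below 0.12 rad and contact force between beam and lift_post above 1 N), for 0.1 s.
At the end, for the whole second after the job is handed in: the fingers hold the bar so that the handle stays at 0.45 rad or more, bar foot within 15 mm of the socket floor, saddle within 12 mm of the lift point and carrying the beam (over 2 N), beam end 7 mm or more above rest, still, off its post, untouched by the robot (all of step 2 and distance between bar_foot and socket_floor below 0.015 m and contact force between the fingers and bar above 1 N and horizontal distance between saddle and lift_point below 0.012 m and contact force between each of the arm, the fingers and beam below 0.3 N and linear speed of beam below 0.02 m/s); the arm keeps its last pose, push and grip.
It fails at once if the robot pushes the beam (contact force between any of the arm, the fingers and beam above 3 N).
It fails at once if the beam is shifted on its posts (distance of beam from where it was at the start of the episode above 0.03 m).
It fails at once if the punch, die block or bracket is disturbed (distance of any of punch_mid, die_block, bracket from where it was at the start of the episode above 0.03 m).
It also fails if it takes over 72 s, if anything falls off the work surface, if the arm or the gripper's body presses on something with over 40 N, if the wrist force passes 120 N, or if a joint passes its speed limit or range.

## Robot

A 6-joint arm with a two-finger parallel gripper is mounted at the origin on the work surface. World frame = base frame: x ahead of the robot, y to its left, z up, the work surface at z = 0. Lengths are in m, angles in degrees, forces in N, time in s.
With the tool pointing down it reaches from about 0.3 to 0.75 m from the base axis. Payload 8.5 kg.
Tool frame: the origin (TCP) lies midway between the tips of the shut fingers; the grasp point (between the pads) lies 19 mm behind it; z points along the fingers, y is the direction in which the jaws open and shut (so a half turn about z gives the same grasp; the last joint's range is limited). The gripper opens to 85 mm and grips with 20 to 120 N. Pads are 22 mm wide; open, the fingers measure 114 mm over their backs; the gripper's body (76 mm by 85 mm) begins 54 mm behind the grasp point. The pads swing forward as they close: fully open they stand 13 mm farther back than shut.
Start: joints at [-85.273, 21.807, 74.336, -0, 83.858, -12.336], TCP at [0.161, -0.526, 0.231] pointing down, gripper open.
Joint ranges: [-178.18, 178.18], [-50.72, 133.34], [12.68, 142.11], [-81.47, 261.47], [9.98, 163.14], [-165.26, 165.26]. Speed limits (degrees/s): [136.94, 136.94, 180, 180, 180, 180].

## Interface

Orientations are given as a 3x3 rotation matrix whose columns are the frame's x, y, z axes.
In Python, from rig import status, eyes, env gives the robot as it stands. The module is installed in compiled form; this text tells all that it offers.
- The arm moves only by the tool play_rows, never from a script. Its argument "targets" is text: rows parted by semicolons, each of 5 numbers parted by spaces: the shift along the tool's x, y, z in m, then the turn about the tool's z in rad, then the closure, from 0 (fully open) to 1 (shut). A call has 1 to 5 rows; each row is the pose to reach, as a shift and turn from the pose commanded when the call began, along the tool's axes at that moment; what a row does not reach only later rows make up. A row lasts 1/10 s, in which the tool goes at most 50 mm and 8.59 degrees, less where a joint would pass 70% of its speed; a pose out of reach is approached as far as the arm can. A call with a gripper value outside its range is refused whole. The fingers move at their own pace and stop on an object; "force" is the grip in N (left out, the last holds). Time passes only in rows, so rows that repeat a pose let the fingers close. It gives the time, the measured TCP pose, the force and the opening at its end, in the units of the state.
- status.observe(): the state, without advancing time (a new reading comes with each control period).
- eyes.get_image(name): name is "scene" or "top"; returns a dict with "pixels" (384x512x3 uint8, red, green, blue), "range_z" (384x512 float32, m along the optical axis (not along the pixel's ray), 0 where there is no reading), "mtx" (3x3 intrinsics, pixels), "world_to_cam" (4x4, takes a point from world to camera coordinates). Camera axes: x right, y up, looking along -z (the intrinsics and any distortion apply to the point x, -y, -z); pixel columns grow to the right and rows downward; lengths in m; the calibration is good to about 2 mm. A picture is of the moment at which its call begins.
- env.close_job(): hands the job in, once; it reports no verdict.
The state is a dict: "time_s": time; "q": joint angles; "qvel": joint speeds; "joint_efforts": joint torques, N m; "position": TCP position; "tool_rot": TCP orientation; "ft_force": force on the tool from outside, world axes, zero at the start; "wrist_torque": the same for the moment, N m; "grip_width": finger opening in m.
Only numpy, scipy, OpenCV 4.12 (cv2) and the standard library are available. Lean on these libraries where they do the work, as an engineer would, in place of code of your own. Each camera call takes 0.05 s, during which the arm holds its last target.

## Working session

There is one attempt and no reset: what is moved stays moved. The work goes in short steps, Python scripts to look and compute and a tool call to move; the robot and the scene stay as the last step left them, time stands still between calls to the robot, and variables do not carry over. Pictures are saved under pics/ and viewed, and the job is handed in when it is done.

Besides the shell and the picture viewer there is one more tool, called after "Call:" as name(argument=value, ...), one argument or row to a line, values as JSON. play_rows: Moves the arm, as the interface text tells. Its arguments: {"type":"object","properties":{"targets":{"type":"string"},"force":{"type":"number"}},"required":["targets"]}

```bash
mkdir -p pics; cat > h.py <<'E'
import numpy as np, cv2
from rig import status, eyes, env
def snap(n,tag,scale=1.5):
    im=eyes.get_image(n); np.savez(f'{tag}.npz',**im)
    p=cv2.cvtColor(im['pixels'],cv2.COLOR_RGB2BGR)
    cv2.imwrite(f'pics/{tag}.png',cv2.resize(p,None,fx=scale,fy=scale,interpolation=cv2.INTER_CUBIC)); return im
def ray(im,u,v):
    W=np.array(im['world_to_cam']);K=np.array(im['mtx'])
    d=np.linalg.inv(K)@np.array([u,v,1.]); d=np.array([d[0],-d[1],-d[2]])
    R=W[:3,:3];return -R.T@W[:3,3],R.T@d
def onplane(im,u,v,z):
    o,d=ray(im,u,v);return o+d*(z-o[2])/d[2]
def proj(im,p):
    W=np.array(im['world_to_cam']);K=np.array(im['mtx'])
    c=W[:3,:3]@np.array(p)+W[:3,3]; q=K@np.array([c[0],-c[1],-c[2]]);return q[:2]/q[2]
def cloud(im):
    h,w=im['range_z'].shape;K=np.array(im['mtx']);W=np.array(im['world_to_cam'])
    v,u=np.mgrid[:h,:w];z=im['range_z'].astype(float)
    d=np.stack([u,v,np.ones_like(u)],-1)@np.linalg.inv(K).T
    c=np.stack([d[...,0]*z,-d[...,1]*z,-z],-1)
    P=(c-W[:3,3])@W[:3,:3]; P[z==0]=np.nan; return P
E
python3 - <<'E'
from h import *
for n in ('scene','top'):
    im=snap(n,n+'0'); print(n,np.array(im['mtx']).round(1).tolist(),np.array(im['world_to_cam']).round(3).tolist(), [k for k in im])
s=status.observe();print({k:np.round(v,3).tolist() for k,v in s.items()})
E
```

```text
scene [[362.4, 0.0, 252.5], [0.0, 362.4, 191.6], [0.0, 0.0, 1.0]] [[-0.196, 0.981, -0.018, 0.066], [-0.755, -0.139, 0.641, 0.36], [0.626, 0.139, 0.768, -1.381], [0.0, 0.0, 0.0, 1.0]] ['pixels', 'range_z', 'mtx', 'world_to_cam']
top [[369.8, 0.0, 255.6], [0.0, 369.8, 188.9], [0.0, 0.0, 1.0]] [[-0.03, -1.0, -0.008, 0.029], [0.991, -0.031, 0.127, -0.537], [-0.127, -0.004, 0.992, -0.964], [0.0, 0.0, 0.0, 1.0]] ['pixels', 'range_z', 'mtx', 'world_to_cam']
{'time_s': 0.1, 'q': [-85.272, 21.837, 74.379, -0.001, 83.858, -12.336], 'qvel': [0.059, -0.107, -0.065, -0.094, -0.042, -0.008], 'joint_efforts': [0.003, -44.922, -23.166, -0.0, 0.004, 0.0], 'position': [0.161, -0.526, 0.231], 'tool_rot': [[0.956, 0.293, -0.0], [0.293, -0.956, 0.001], [0.0, -0.001, -1.0]], 'ft_force': [0.585, 1.32, -1.183], 'wrist_torque': [-0.032, 0.005, 0.057], 'grip_width': 0.086}
```

View pics/scene0.png

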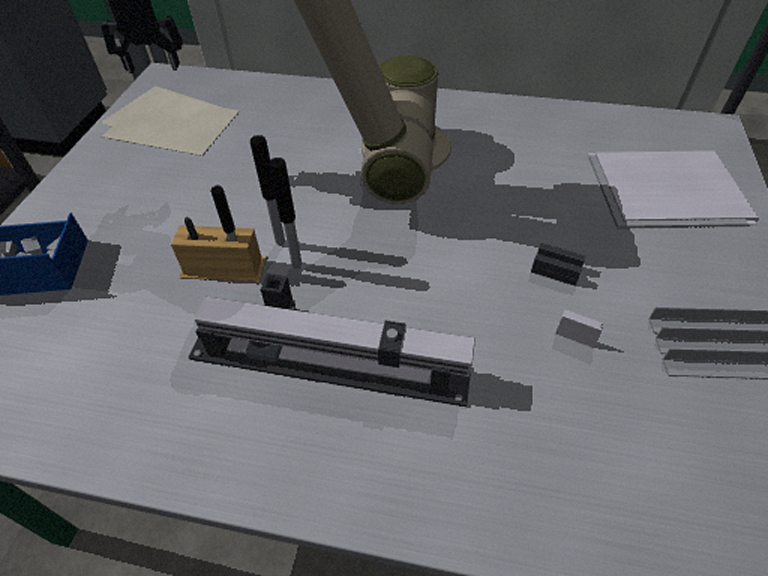

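View pics/top0.png

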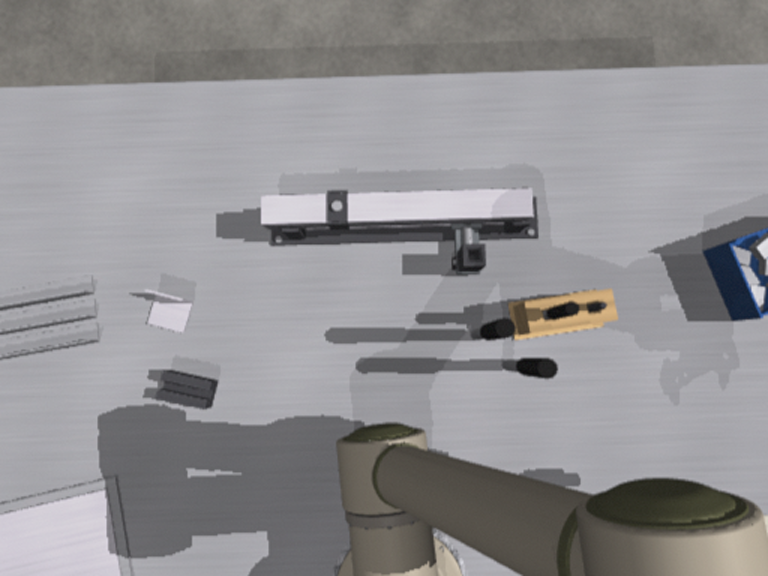

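The scene view, facing the robot, shows the rack at about (215,250) with the bar in one hole and the punch at (190,228). It also shows two larger free-standing decoy bars at (265,190) and (285,210), the socket at (278,290), the collar at (392,340), and the die block and bracket at right. The top view agrees. Next I'll measure.

```bash
python3 - <<'E'
from h import *
T=dict(np.load('top0.npz'));S=dict(np.load('scene0.npz'))
PT=cloud(T);PS=cloud(S)
for n,P in (('T',PT),('S',PS)):
    print(n,'bench z',np.nanmedian(P[...,2][np.abs(P[...,2])<.02]))
    for lab,(x0,x1,y0,y1) in {'all':(0.2,.75,-.5,.4)}.items():
        m=(P[...,0]>x0)&(P[...,0]<x1)&(P[...,1]>y0)&(P[...,1]<y1)
        # height map in 1cm levels
        for a,b in ((.105,.117),(.118,.135),(.084,.096),(.095,.105),(.14,.5)):
            k=(m&(P[...,2]>a)&(P[...,2]<b)).astype(np.uint8)
            c,l,st,ce=cv2.connectedComponentsWithStats(k)
            for i in range(1,c):
                if st[i,4]>=15:
                    q=P[l==i]; r=cv2.minAreaRect(q[:,:2].astype(np.float32))
                    print((a,b),st[i,4],'px',ce[i].round(),'med',np.median(q,0).round(4),'zmax',q[:,2].max().round(3),'rect',np.round(r[0],4),np.round(r[1],4),round(r[2],1))
E
```

```text
T bench z 0.0005312489469939271
(0.105, 0.117) 3494 px [265. 137.] med [ 0.6593 -0.0179  0.1122] zmax 0.117 rect [ 0.6615 -0.0131] [0.0589 0.459 ] 0.3
(0.118, 0.135) 57 px [224. 137.] med [0.6596 0.087  0.1242] zmax 0.129 rect [0.6619 0.0893] [0.0358 0.0167] 54.8
(0.118, 0.135) 25 px [400. 203.] med [ 0.48   -0.3351  0.1297] zmax 0.134 rect [ 0.4804 -0.3367] [0.0102 0.0097] 74.3
(0.118, 0.135) 21 px [367. 209.] med [ 0.4682 -0.2546  0.1257] zmax 0.135 rect [ 0.4695 -0.2571] [0.0211 0.0088] 15.8
(0.084, 0.096) 280 px [267. 149.] med [ 0.6348 -0.0203  0.0877] zmax 0.096 rect [ 0.6316 -0.0131] [0.4591 0.0099] 89.8
(0.084, 0.096) 20 px [317. 168.] med [ 0.5843 -0.1501  0.0929] zmax 0.096 rect [ 0.5759 -0.144 ] [0.0212 0.0173] 8.5
(0.084, 0.096) 22 px [313. 176.] med [ 0.5568 -0.131   0.0905] zmax 0.094 rect [ 0.5586 -0.1372] [0.0402 0.0157] 63.1
(0.084, 0.096) 1012 px [380. 207.] med [ 0.474  -0.3042  0.0901] zmax 0.096 rect [ 0.4762 -0.3011] [0.0539 0.1518] 6.9
(0.095, 0.105) 90 px [317. 146.] med [ 0.6346 -0.1489  0.1022] zmax 0.105 rect [ 0.635  -0.1488] [0.1756 0.0027] 90.0
(0.095, 0
[... 3295 characters left out ...]
0.105) 18 px [193. 155.] med [ 0.4508 -0.1478  0.1008] zmax 0.105 rect [ 0.4507 -0.1491] [0.0098 0.02  ] 17.7
(0.095, 0.105) 141 px [182. 189.] med [ 0.5754 -0.1415  0.0992] zmax 0.103 rect [ 0.5751 -0.1408] [0.0391 0.042 ] 89.5
(0.095, 0.105) 418 px [223. 230.] med [6.860e-01 2.000e-04 1.016e-01] zmax 0.105 rect [ 0.687 -0.012] [0.4554 0.0077] 89.8
(0.14, 0.5) 4441 px [243.  61.] med [ 0.28   -0.0332  0.3031] zmax 0.465 rect [ 0.2719 -0.0191] [0.101  0.2396] 18.4
(0.14, 0.5) 830 px [181. 118.] med [ 0.4395 -0.1609  0.2163] zmax 0.264 rect [ 0.4171 -0.1779] [0.1073 0.0294] 43.2
(0.14, 0.5) 196 px [147. 135.] med [ 0.4783 -0.2584  0.1823] zmax 0.213 rect [ 0.4724 -0.2609] [0.0197 0.0211] 76.4
```

```bash
python3 - <<'E'
import cv2,numpy as np
T=cv2.imread('pics/top0.png');S=cv2.imread('pics/scene0.png')
a=cv2.resize(T[170:400,420:640],(0,0),fx=2.5,fy=2.5,interpolation=cv2.INTER_CUBIC);cv2.imwrite('pics/tz.png',a)
b=cv2.resize(S[120:400,160:480],(0,0),fx=2.1,fy=2.1,interpolation=cv2.INTER_CUBIC);cv2.imwrite('pics/sz.png',b)
E
```

```text
(no output)
```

View pics/tz.png

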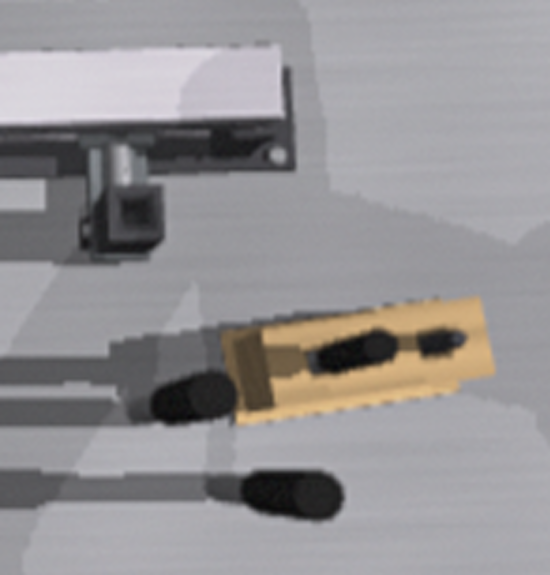

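View pics/sz.png

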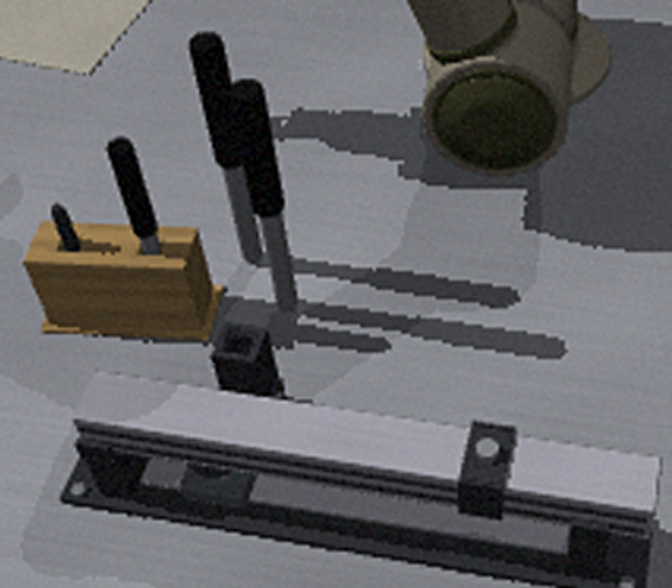

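```bash
python3 - <<'E'
from h import *
for n in ('top','scene'):
    im=dict(np.load(n+'0.npz'));P=cloud(im)
    m=(P[...,0]>.6)&(P[...,0]<.72)&(np.abs(P[...,1]+.013)<.26)
    q=P[m&(np.abs(P[...,2]-.112)<.004)]
    yb=np.arange(-.22,.2,.02); lo=[];hi=[]
    for y in yb:
        s=q[np.abs(q[:,1]-y)<.01,0]; lo.append(np.percentile(s,2));hi.append(np.percentile(s,98))
    print(n,'lo',np.polyfit(yb,lo,1),'hi',np.polyfit(yb,hi,1))
    # bright bolt head & socket hole by pixels
    c=P[m&(P[...,2]>.1195)&(P[...,2]<.135)]; print('bolt',np.median(c,0),c.min(0),c.max(0))
    px=im['pixels'].astype(int)
    g=px.mean(2); k=(m&(g<75)&(P[...,2]>.109)); a=P[k]
    print('collar dark',len(a), a[:,1].min(),a[:,1].max(),np.percentile(a[:,1],[3,50,97]))
    s=P[(np.abs(P[...,0]-.575)<.04)&(np.abs(P[...,1]+.141)<.04)&(P[...,2]>.096)&(P[...,2]<.106)]
    print('sock',np.percentile(s,[2,50,98],axis=0).round(4).tolist())
E
```

```text
top lo [-1.01776328e-04  6.35721704e-01] hi [0.00559737 0.68453849]
bolt [0.65945755 0.08718354 0.12478692] [0.63526811 0.0778933  0.11950347] [0.68903266 0.10270188 0.12863978]
collar dark 55 0.0708754919726651 0.10377301888587738 [0.07304325 0.09328391 0.10098528]
sock [[0.5571, -0.1602, 0.0962], [0.5773, -0.1416, 0.0995], [0.5939, -0.1225, 0.1032]]
scene lo [-9.87016482e-05  6.36900965e-01] hi [0.00806358 0.68591633]
bolt [0.6627957  0.08747438 0.12484609] [0.65224347 0.07973702 0.11951992] [0.69154868 0.09517772 0.12828743]
collar dark 318 -0.23956457484917795 0.20729275796648267 [-0.14339835  0.08747903  0.11478612]
sock [[0.5563, -0.1595, 0.0967], [0.5763, -0.1415, 0.0994], [0.5951, -0.1221, 0.1026]]
```

Call:
play_rows(
  targets="0 0 -0.05 0.14 0;0 0 -0.1 0.2975 0",
  force=30,
)

```text
time_s: 0.3
position: [0.1613, -0.5251, 0.3315]
tool_rot: [[1.0, 0.002, -0.0], [0.002, -1.0, 0.004], [-0.0, -0.004, -1.0]]
ft_force: [0.2, -2.1, 1.5]
grip_width: 0.0854
```

Call:
play_rows(
  targets="0.18 -0.17 0 0 0;0.18 -0.17 0 0 0;0.18 -0.17 0 0 0;0.18 -0.17 0 0 0;0.18 -0.17 0 0 0",
)

```text
time_s: 0.8
position: [0.3411, -0.3526, 0.3311]
tool_rot: [[1.0, 0.008, -0.0], [0.008, -1.0, 0.0], [-0.0, -0.0, -1.0]]
ft_force: [-0.3, -0.7, 0.6]
grip_width: 0.0854
```

Call:
play_rows(
  targets="0.234 -0.214 0 0 0;0.234 -0.214 0 0 0;0.234 -0.214 0 0 0;0.234 -0.214 0 0 0;0.234 -0.214 0 0 0",
)

```text
time_s: 1.3
position: [0.5244, -0.1824, 0.3311]
tool_rot: [[1.0, 0.008, -0.001], [0.008, -1.0, 0.0], [-0.0, -0.0, -1.0]]
ft_force: [0.2, -1.3, -0.4]
grip_width: 0.0856
```

Call:
play_rows(
  targets="0.051 -0.0415 0 -0.005 0;0.051 -0.0415 0 -0.005 0;0.051 -0.0415 0.04 -0.005 0;0.051 -0.0415 0.09 -0.005 0;0.051 -0.0415 0.13 -0.005 0",
)

```text
time_s: 1.8
position: [0.573, -0.1421, 0.1987]
tool_rot: [[1.0, 0.013, -0.002], [0.013, -1.0, 0.001], [-0.002, -0.001, -1.0]]
ft_force: [1.2, -0.1, -1.1]
grip_width: 0.0852
```

```bash
python3 - <<'E'
from h import *
snap('scene','s1');snap('top','t1');print(status.observe()['position'])
E
```

```text
[ 0.57145153 -0.14166173  0.19614077]
```

View pics/s1.png

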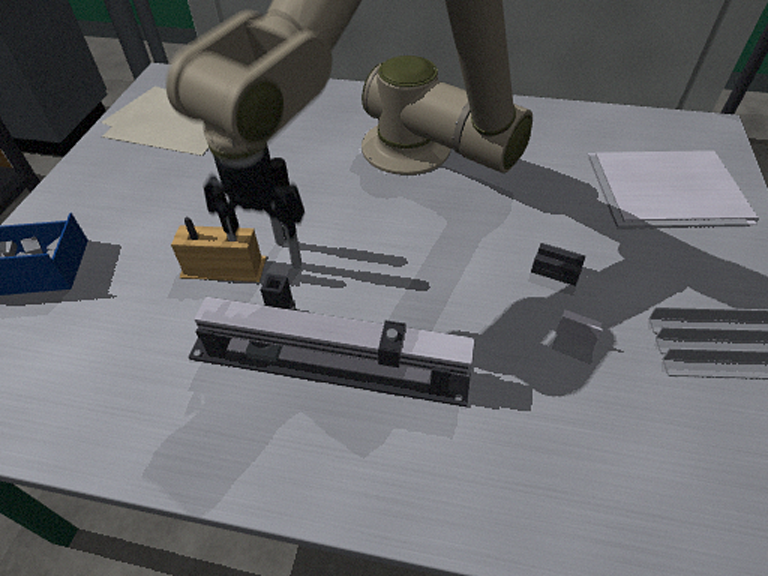

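View pics/t1.png

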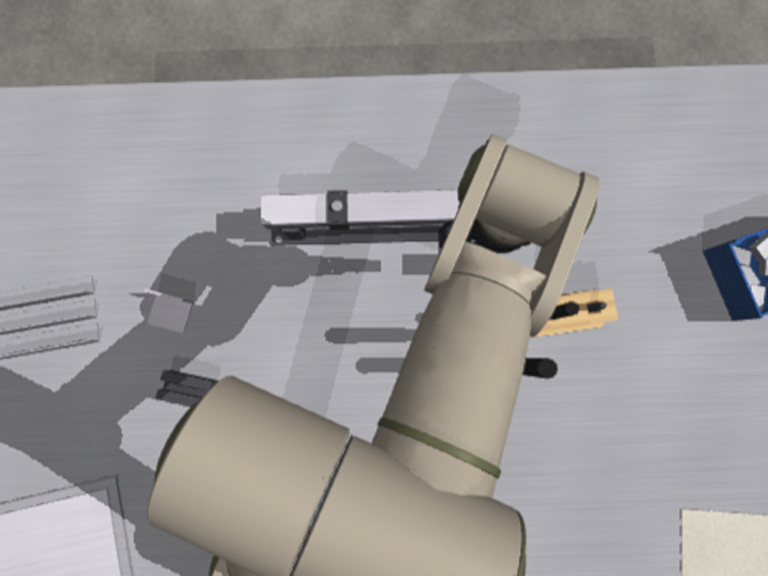

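Call:
play_rows(
  targets="0 0 0 0.012 0;0 0 0 0.012 0;0 0 0 0.012 0",
)

```text
time_s: 2.2
position: [0.5746, -0.1428, 0.2036]
tool_rot: [[1.0, 0.001, 0.004], [0.001, -1.0, -0.002], [0.004, 0.002, -1.0]]
ft_force: [-0.2, -0.2, 0.4]
grip_width: 0.0854
```

```bash
python3 - <<'E'
from h import *
im=dict(np.load('s1.npz'));P=cloud(im)
for z in np.arange(.2,.5,.02):
    q=P[(np.abs(P[...,2]-z)<.01)&(P[...,0]>.43)&(P[...,0]<.75)]
    if len(q)>10: print(round(z,2),np.percentile(q,[1,99],axis=0)[:,:2].round(3).tolist())
E
```

```text
0.2 [[0.448, -0.256], [0.48, -0.153]]
0.22 [[0.439, -0.196], [0.585, -0.085]]
0.24 [[0.442, -0.196], [0.586, -0.085]]
0.26 [[0.433, -0.213], [0.588, -0.067]]
0.28 [[0.558, -0.212], [0.591, -0.068]]
0.3 [[0.563, -0.209], [0.594, -0.071]]
0.32 [[0.562, -0.207], [0.609, -0.073]]
0.34 [[0.565, -0.168], [0.612, -0.104]]
0.36 [[0.565, -0.168], [0.611, -0.104]]
0.38 [[0.559, -0.173], [0.612, -0.103]]
0.4 [[0.585, -0.171], [0.613, -0.103]]
0.42 [[0.516, -0.193], [0.629, -0.049]]
0.44 [[0.481, -0.207], [0.637, -0.035]]
0.46 [[0.473, -0.209], [0.639, -0.031]]
0.48 [[0.447, -0.207], [0.634, -0.027]]
```

Call:
play_rows(
  targets="0.001 -0.001 0.04 0 0;0.001 -0.001 0.08 0 0;0.001 -0.001 0.11 0 0;0.001 -0.001 0.13 0 0;0.001 -0.001 0.14 0 0",
)

```text
time_s: 2.7
position: [0.5749, -0.1414, 0.0607]
tool_rot: [[1.0, 0.001, -0.0], [0.001, -1.0, 0.0], [-0.0, -0.0, -1.0]]
ft_force: [-0.1, 0.9, 0.3]
grip_width: 0.0853
```

Call:
play_rows(
  targets="0 0 0 0 0.3;0 0 0 0 0.6;0 0 0 0 0.7;0 0 0 0 0.8;0 0 0 0 1",
  force=25,
)

```text
time_s: 3.2
position: [0.5756, -0.1418, 0.0629]
tool_rot: [[1.0, 0.001, 0.003], [0.001, -1.0, -0.001], [0.003, 0.001, -1.0]]
ft_force: [-1.3, -1.4, 6.3]
grip_width: 0.0379
```

Call:
play_rows(
  targets="0 0 0 0 1;0 0 0 0 1;0 0 0 0 1",
)

```text
time_s: 3.5
position: [0.5756, -0.1418, 0.0629]
tool_rot: [[1.0, 0.001, 0.003], [0.001, -1.0, -0.001], [0.003, 0.001, -1.0]]
ft_force: [-0.6, -1.1, 6.4]
grip_width: 0.0379
```

Call:
play_rows(
  targets="0 -0.01 0 0 1;0 -0.03 0 0 1;0 -0.055 0 0 1;0 -0.08 0 0 1;0 -0.1 0 0 1",
)

```text
time_s: 4.0
position: [0.5757, -0.0415, 0.0629]
tool_rot: [[1.0, 0.001, 0.003], [0.001, -1.0, -0.002], [0.003, 0.002, -1.0]]
ft_force: [0.2, -7.7, 5.7]
grip_width: 0.0373
```

Call:
play_rows(
  targets="0.0003 -0.025 0 0 1;0.0003 -0.05 0 0 1;0.0005 -0.075 0 0 1;0.0005 -0.095 0 0 1;0.0005 -0.11 0 0 1",
)

```text
time_s: 4.5
position: [0.576, 0.0689, 0.0629]
tool_rot: [[1.0, 0.001, 0.003], [0.001, -1.0, -0.002], [0.003, 0.002, -1.0]]
ft_force: [-0.6, -6.6, 6.4]
grip_width: 0.0377
```

Call:
play_rows(
  targets="0 -0.01 0 0 1;0 -0.019 0 0 1;0 -0.019 0 0 1;0 -0.019 0 0 1;0 -0.019 0 0 1",
)

```text
time_s: 5.0
position: [0.576, 0.0884, 0.0629]
tool_rot: [[1.0, 0.001, 0.003], [0.001, -1.0, 0.001], [0.003, -0.001, -1.0]]
ft_force: [0.1, 4.1, 7.1]
grip_width: 0.0375
```

Call:
play_rows(
  targets="0 0 0 0 0.3;0 0 0 0 0;0 0 0 0 0;0 0 -0.02 0 0;0 0 -0.06 0 0",
)

```text
time_s: 5.5
position: [0.5737, 0.0875, 0.1195]
tool_rot: [[1.0, 0.001, -0.007], [0.001, -1.0, 0.0], [-0.007, -0.0, -1.0]]
ft_force: [0.2, -0.6, 0.2]
grip_width: 0.0855
```

Call:
play_rows(
  targets="-0.005 0.02 -0.05 0 0;-0.01 0.04 -0.1 0 0;-0.02 0.08 -0.15 0 0;-0.04 0.12 -0.2 0 0;-0.06 0.16 -0.22 0 0",
)

```text
time_s: 6.0
position: [0.5277, -0.0463, 0.3226]
tool_rot: [[1.0, 0.002, 0.002], [0.002, -1.0, -0.001], [0.002, 0.001, -1.0]]
ft_force: [0.9, -0.0, 0.6]
grip_width: 0.0857
```

Call:
play_rows(
  targets="-0.04 0.16 0 0 0;-0.04 0.16 0 0 0;-0.04 0.16 0 0 0;-0.04 0.16 0 0 0;-0.04 0.16 0 0 0",
)

```text
time_s: 6.5
position: [0.4876, -0.2074, 0.3199]
tool_rot: [[1.0, -0.003, -0.001], [-0.003, -1.0, 0.0], [-0.001, -0.0, -1.0]]
ft_force: [0.3, 0.3, -0.8]
grip_width: 0.0854
```

```bash
python3 - <<'E'
from h import *
for n in ('top','scene'):
    im=snap(n,n+'2');P=cloud(im)
    s=P[(np.abs(P[...,0]-.575)<.04)&(np.abs(P[...,1]-.088)<.04)&(P[...,2]>.096)&(P[...,2]<.106)]
    print('sock',len(s),np.percentile(s,[2,50,98],axis=0).round(4).tolist())
    c=P[(np.abs(P[...,0]-.66)<.03)&(np.abs(P[...,1]-.087)<.03)&(P[...,2]>.1195)&(P[...,2]<.135)]
    if len(c): print('bolt',np.median(c,0))
print(status.observe()['position'])
E
```

```text
sock 164 [[0.5572, 0.0705, 0.0962], [0.5757, 0.0887, 0.0993], [0.5936, 0.1066, 0.103]]
bolt [0.661348   0.0871381  0.12412705]
sock 137 [[0.5573, 0.071, 0.0964], [0.5753, 0.0899, 0.0995], [0.5952, 0.1081, 0.1025]]
bolt [0.66351063 0.08749656 0.12518688]
[ 0.48831559 -0.20493912  0.32021777]
```

View pics/scene2.png

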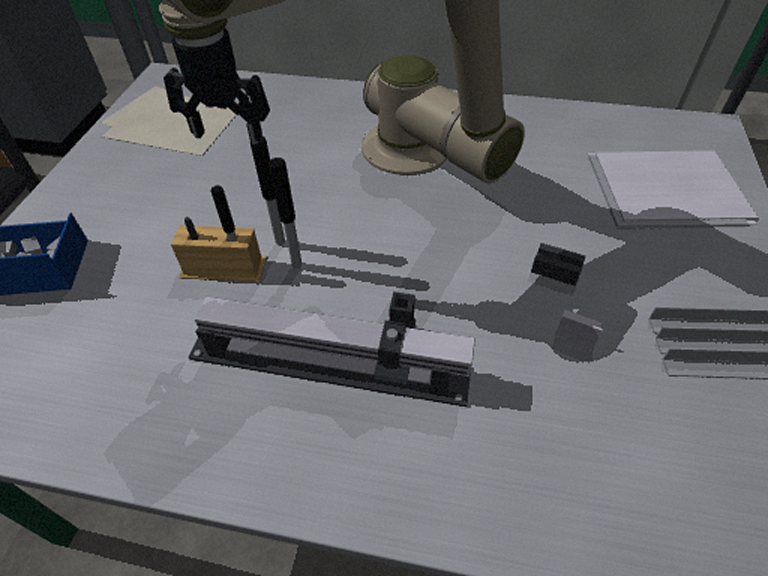

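View pics/top2.png

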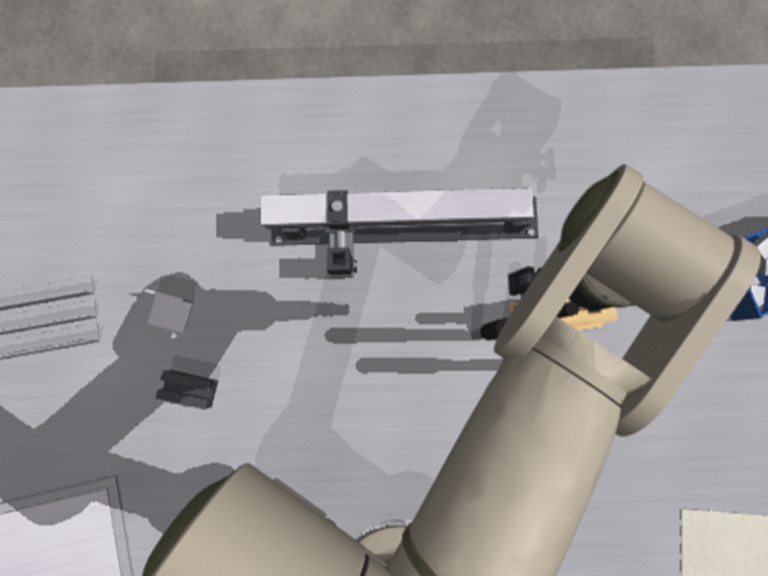

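Call:
play_rows(
  targets="-0.0165 0.0565 0 0 0;-0.0165 0.0565 0 0 0;-0.0165 0.0565 0 0 0;-0.0165 0.0565 0.02 0 0;-0.0165 0.0565 0.06 0 0",
)

```text
time_s: 7.1
position: [0.4733, -0.261, 0.2622]
tool_rot: [[1.0, 0.003, 0.005], [0.003, -1.0, -0.004], [0.005, 0.004, -1.0]]
ft_force: [1.5, -0.3, -1.8]
grip_width: 0.0855
```

Call:
play_rows(
  targets="0 0 0 0 0;0 0 0 0 0",
)

```text
time_s: 7.3
position: [0.4724, -0.261, 0.2613]
tool_rot: [[1.0, 0.002, 0.0], [0.002, -1.0, 0.0], [0.0, -0.0, -1.0]]
ft_force: [1.2, -0.3, 0.2]
grip_width: 0.0848
```

Call:
play_rows(
  targets="-0.001 0.0005 0.04 0.003 0;-0.001 0.0005 0.08 0.003 0;-0.001 0.0005 0.105 0.003 0;-0.001 0.0005 0.115 0.003 0;-0.001 0.0005 0.115 0.003 0",
)

```text
time_s: 7.8
position: [0.4714, -0.2627, 0.1461]
tool_rot: [[1.0, -0.002, 0.001], [-0.002, -1.0, -0.0], [0.001, 0.0, -1.0]]
ft_force: [-0.3, 0.7, 0.2]
grip_width: 0.0857
```

Call:
play_rows(
  targets="0 0 0 0 0.4;0 0 0 0 0.6;0 0 0 0 0.7;0 0 0 0 0.8;0 0 0 0 1",
  force=30,
)

```text
time_s: 8.3
position: [0.471, -0.2631, 0.1459]
tool_rot: [[1.0, -0.002, 0.001], [-0.002, -1.0, -0.001], [0.001, 0.001, -1.0]]
ft_force: [-0.1, -1.1, 2.6]
grip_width: 0.0216
```

Call:
play_rows(
  targets="0 0 0 0 1;0 0 0 0 1;0 0 0 0 1",
)

```text
time_s: 8.6
position: [0.471, -0.263, 0.1459]
tool_rot: [[1.0, -0.002, 0.001], [-0.002, -1.0, -0.001], [0.001, 0.001, -1.0]]
ft_force: [-0.9, -1.1, 5.6]
grip_width: 0.0214
```

Call:
play_rows(
  targets="0 0 -0.01 0 1;0 0 -0.03 0 1;0 0 -0.06 0 1;0 0 -0.09 0 1;0 0 -0.12 0 1",
)

```text
time_s: 9.1
position: [0.4703, -0.2621, 0.2664]
tool_rot: [[1.0, -0.002, -0.001], [-0.002, -1.0, 0.002], [-0.001, -0.002, -1.0]]
ft_force: [0.6, -0.6, -2.6]
grip_width: 0.0213
```

Call:
play_rows(
  targets="0.02 0 -0.01 0 1;0.05 0 -0.01 0 1;0.08 -0.01 -0.01 0 1;0.1 -0.03 -0.01 0 1;0.104 -0.06 -0.01 0 1",
)

```text
time_s: 9.6
position: [0.576, -0.2025, 0.2739]
tool_rot: [[1.0, -0.003, -0.002], [-0.003, -1.0, 0.002], [-0.002, -0.002, -1.0]]
ft_force: [-0.2, -0.1, -2.8]
grip_width: 0.0215
```

Call:
play_rows(
  targets="0 -0.04 0 0 1;0 -0.08 0 0 1;0 -0.12 0 0 1;0 -0.16 0 0 1;0 -0.19 0 0 1",
)

```text
time_s: 10.1
position: [0.5745, -0.0102, 0.2753]
tool_rot: [[1.0, -0.001, -0.002], [-0.001, -1.0, 0.001], [-0.002, -0.001, -1.0]]
ft_force: [-0.2, -0.4, -1.6]
grip_width: 0.0211
```

Call:
play_rows(
  targets="0 -0.03 0 0 1;0 -0.06 0 0 1;0 -0.08 0 0 1;0 -0.08 0 0 1;0 -0.08 0 0 1",
)

```text
time_s: 10.6
position: [0.5752, 0.0672, 0.2751]
tool_rot: [[1.0, -0.001, -0.001], [-0.001, -1.0, -0.0], [-0.001, 0.0, -1.0]]
ft_force: [0.9, 0.4, -2.6]
grip_width: 0.0211
```

```bash
python3 - <<'E'
from h import *
for n in ('scene','top'):
    im=snap(n,n+'3');P=cloud(im)
    s=P[(np.abs(P[...,0]-.575)<.04)&(np.abs(P[...,1]-.085)<.04)]
    for z in np.arange(.06,.24,.01):
        q=s[np.abs(s[:,2]-z)<.006]
        if len(q)>3: print(n,round(z,3),len(q),np.percentile(q,[4,50,96],axis=0)[:,:2].round(4).tolist())
st=status.observe();print(st['position'],st['tool_rot'],st['grip_width'])
E
python3 -c "
import cv2
S=cv2.imread('pics/scene3.png');cv2.imwrite('pics/s3z.png',cv2.resize(S[130:420,220:520],None,fx=2,fy=2,interpolation=2))"
```

```text
scene 0.06 19 [[0.5687, 0.085], [0.5943, 0.1045], [0.5961, 0.1084]]
scene 0.07 48 [[0.5651, 0.0726], [0.5938, 0.0909], [0.5957, 0.1083]]
scene 0.08 64 [[0.5652, 0.075], [0.5936, 0.0911], [0.5953, 0.1083]]
scene 0.09 71 [[0.5632, 0.0766], [0.5926, 0.091], [0.5958, 0.1084]]
scene 0.1 156 [[0.5578, 0.0716], [0.5756, 0.0897], [0.5948, 0.1079]]
scene 0.15 19 [[0.5793, 0.0624], [0.5823, 0.0682], [0.5834, 0.0749]]
scene 0.16 21 [[0.5774, 0.0631], [0.5818, 0.0701], [0.5838, 0.0749]]
scene 0.17 20 [[0.5786, 0.0628], [0.5816, 0.0683], [0.5838, 0.0746]]
scene 0.18 17 [[0.5792, 0.0628], [0.5821, 0.0706], [0.5852, 0.0749]]
scene 0.19 21 [[0.5799, 0.0632], [0.5822, 0.0684], [0.584, 0.075]]
scene 0.2 18 [[0.5795, 0.0631], [0.5818, 0.0705], [0.584, 0.075]]
scene 0.21 23 [[0.5785, 0.0631], [0.5819, 0.0685], [0.5842, 0.0751]]
scene 0.22 23 [[0.5774, 0.0627], [0.581, 0.0683], [0.5834, 0.0749]]
scene 0.23 24 [[0.5761, 0.0601], [0.5817, 0.0685], [0.5839, 0.0745]]
top 0.06 5 [[0.5852, 0.0853], [0.5854, 0.0923], [0.5856, 0.0971]]
top 0.07 21 [[0.5598, 0.0702], [0.5775, 0.086], [0.5861, 0.0991]]
top 0.08 11
[... 216 characters left out ...]
], [0.5694, 0.0663], [0.572, 0.0716]]
top 0.16 6 [[0.568, 0.0594], [0.5697, 0.0631], [0.5751, 0.0684]]
top 0.17 5 [[0.5683, 0.0616], [0.5686, 0.0656], [0.5712, 0.0701]]
top 0.18 5 [[0.5683, 0.061], [0.5698, 0.0656], [0.572, 0.0719]]
top 0.19 8 [[0.5681, 0.0595], [0.5695, 0.0632], [0.5755, 0.0688]]
top 0.2 7 [[0.5683, 0.06], [0.5692, 0.0661], [0.5748, 0.0724]]
top 0.21 6 [[0.5683, 0.0606], [0.569, 0.0644], [0.5719, 0.0693]]
top 0.22 8 [[0.5679, 0.06], [0.5695, 0.0636], [0.5725, 0.0706]]
[0.5753682  0.06632051 0.27513135] [[ 9.99995032e-01 -3.05234562e-03 -7.86521226e-04]
 [-3.05239941e-03 -9.99995339e-01 -6.71993629e-05]
 [-7.86312445e-04  6.95998060e-05 -9.99999688e-01]] 0.021401083343502537
```

View pics/s3z.png

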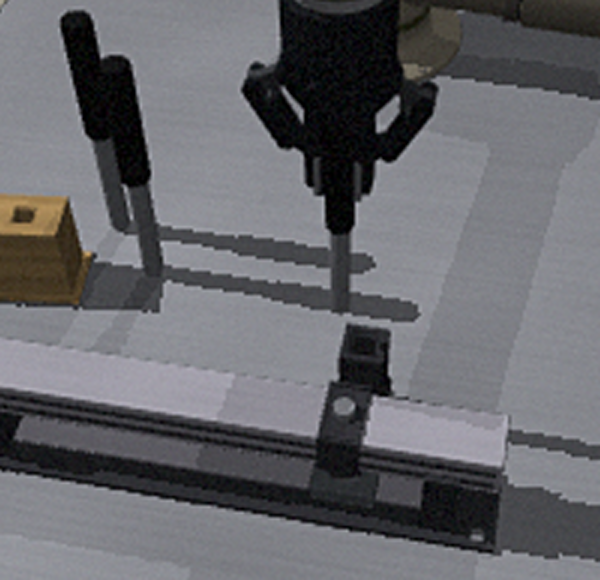

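View pics/top3.png

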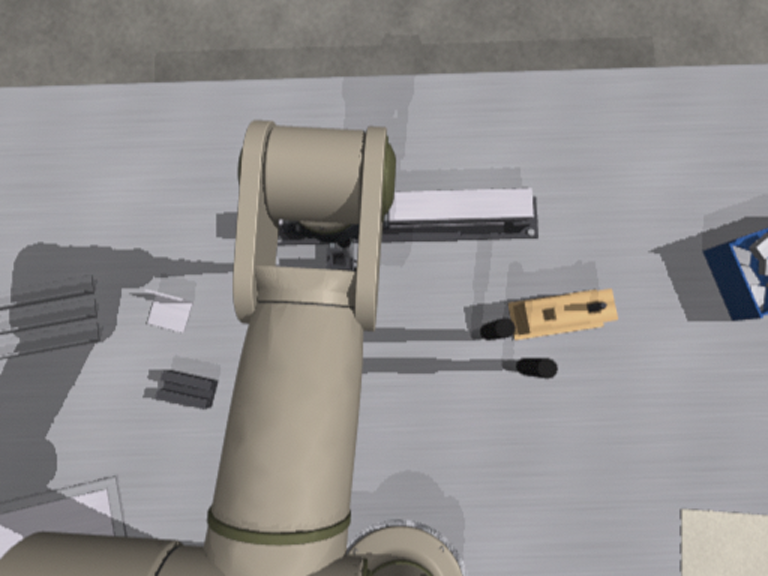

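Call:
play_rows(
  targets="0 -0.012 0 0 1;0 -0.0215 0 0 1;0 -0.0215 0 0 1;0 -0.0215 0.02 0 1;0 -0.0215 0.03 0 1",
)

```text
time_s: 11.2
position: [0.5751, 0.0887, 0.244]
tool_rot: [[1.0, -0.002, -0.002], [-0.002, -1.0, 0.0], [-0.002, -0.0, -1.0]]
ft_force: [1.1, -0.1, -2.9]
grip_width: 0.021
```

Call:
play_rows(
  targets="0 0 0 0 1;0 0 0 0 1",
)

```text
time_s: 11.4
position: [0.5757, 0.0885, 0.2456]
tool_rot: [[1.0, -0.002, 0.0], [-0.002, -1.0, -0.0], [0.0, 0.0, -1.0]]
ft_force: [-0.8, -0.9, -1.8]
grip_width: 0.0208
```

```bash
python3 - <<'E'
from h import *
for n in ('scene','top'):
    im=snap(n,n+'4');P=cloud(im)
    s=P[(np.abs(P[...,0]-.575)<.04)&(np.abs(P[...,1]-.085)<.04)]
    for z in np.arange(.09,.2,.01):
        q=s[np.abs(s[:,2]-z)<.006]
        if len(q)>3: print(n,round(z,3),len(q),np.percentile(q,[4,50,96],axis=0)[:,:2].round(4).tolist())
st=status.observe();print(st['position'])
E
python3 -c "
import cv2
S=cv2.imread('pics/scene4.png');cv2.imwrite('pics/s4z.png',cv2.resize(S[180:400,300:500],None,fx=2.7,fy=2.7,interpolation=2))"
```

```text
scene 0.09 66 [[0.5635, 0.0742], [0.5936, 0.0894], [0.5962, 0.1084]]
scene 0.1 131 [[0.5588, 0.0718], [0.5809, 0.0938], [0.5951, 0.108]]
scene 0.11 4 [[0.5655, 0.0734], [0.5808, 0.0845], [0.5828, 0.0878]]
scene 0.12 18 [[0.5772, 0.0828], [0.5817, 0.091], [0.5837, 0.0961]]
scene 0.13 20 [[0.5735, 0.0828], [0.5823, 0.0909], [0.5845, 0.0969]]
scene 0.14 22 [[0.5763, 0.0826], [0.5815, 0.0909], [0.584, 0.097]]
scene 0.15 23 [[0.5765, 0.0824], [0.5818, 0.0905], [0.5841, 0.097]]
scene 0.16 21 [[0.5777, 0.0824], [0.5821, 0.0905], [0.5844, 0.0967]]
scene 0.17 23 [[0.5785, 0.0821], [0.5822, 0.0906], [0.5852, 0.097]]
scene 0.18 24 [[0.5777, 0.0818], [0.5823, 0.0901], [0.5845, 0.0967]]
scene 0.19 24 [[0.5776, 0.0818], [0.5821, 0.09], [0.5837, 0.0966]]
scene 0.2 23 [[0.5774, 0.0817], [0.5826, 0.09], [0.5845, 0.0962]]
top 0.09 5 [[0.5568, 0.096], [0.5684, 0.0993], [0.5757, 0.1023]]
top 0.1 55 [[0.5574, 0.0914], [0.5656, 0.1015], [0.5851, 0.1064]]
top 0.15 4 [[0.5689, 0.0873], [0.5694, 0.0904], [0.5701, 0.093]]
top 0.16 5 [[0.569, 0.0862], [0.5697, 0.0905], [0.5713, 0.0946]]
top 0.17 4 [[0.5692, 0.0851], [0.5696, 0.0881], [0.5699, 0.0912]]
top 0.18 4 [[0.5696, 0.0835], [0.5702, 0.0849], [0.5717, 0.0918]]
top 0.19 5 [[0.5685, 0.0828], [0.5696, 0.0876], [0.5719, 0.0921]]
[0.57584258 0.0885613  0.24609743]
```

View pics/s4z.png

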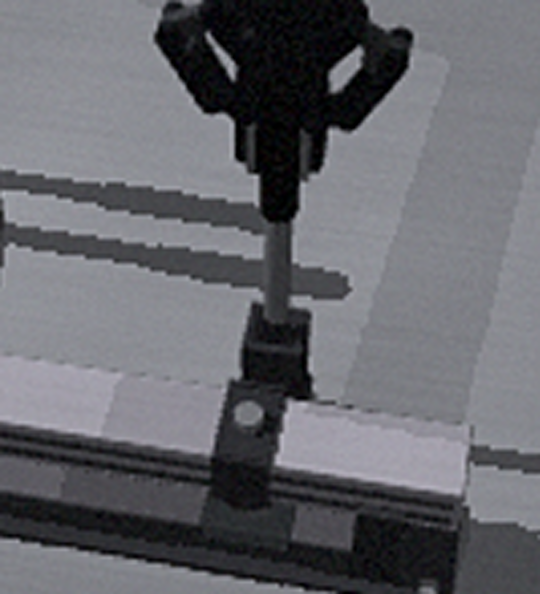

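The bar stands directly above the socket in both views, within about 1 mm, so I'll insert it.

Call:
play_rows(
  targets="0 0 0.01 0 1;0 0 0.02 0 1;0 0 0.028 0 1;0 0 0.036 0 1;0 0 0.042 0 1",
)

```text
time_s: 12.0
position: [0.5753, 0.0887, 0.2023]
tool_rot: [[1.0, -0.002, -0.001], [-0.002, -1.0, 0.0], [-0.001, -0.0, -1.0]]
ft_force: [0.2, -0.4, -1.7]
grip_width: 0.0213
```

Call:
play_rows(
  targets="0 0 0.006 0 1;0 0 0.012 0 1;0 0 0.018 0 1;0 0 0.022 0 1;0 0 0.024 0 1",
)

```text
time_s: 12.5
position: [0.5754, 0.0886, 0.1789]
tool_rot: [[1.0, -0.002, -0.0], [-0.002, -1.0, 0.0], [-0.0, -0.0, -1.0]]
ft_force: [0.2, -0.6, -2.0]
grip_width: 0.0216
```

Call:
play_rows(
  targets="0 0 0.001 0 1;0 0 0.002 0 1;0 0 0.002 0 1",
)

```text
time_s: 12.8
position: [0.5758, 0.0886, 0.1779]
tool_rot: [[1.0, -0.002, 0.001], [-0.002, -1.0, -0.0], [0.001, 0.0, -1.0]]
ft_force: [-1.2, 0.9, 1.3]
grip_width: 0.0215
```

Call:
play_rows(
  targets="0 0 0.001 0 1;0 0 0.002 0 1;0 0 0.002 0 1",
)

```text
time_s: 13.1
position: [0.5764, 0.0886, 0.1777]
tool_rot: [[1.0, -0.002, 0.005], [-0.002, -1.0, -0.0], [0.005, 0.0, -1.0]]
ft_force: [-2.0, -0.0, 13.5]
grip_width: 0.0216
```

Contact on the floor came at TCP z 0.1777, against 0.178 expected, so the bar is home. I'll ease the push off and then make the first stroke along the arc.

Call:
play_rows(
  targets="0 0 -0.0015 0 1;0 0 -0.0015 0 1;0 0 -0.0015 0 1;-0.0084 0 -0.0013 0 1;-0.0167 0 -0.0007 0 1",
  force=40,
)

```text
time_s: 13.6
position: [0.5603, 0.0884, 0.1771]
tool_rot: [[1.0, -0.002, 0.006], [-0.002, -1.0, -0.0], [0.006, 0.0, -1.0]]
ft_force: [2.2, -0.5, 5.4]
grip_width: 0.0216
```

Call:
play_rows(
  targets="-0.0083 0 0.001 0 1;-0.0165 0 0.0025 0 1;-0.0247 0 0.0045 0 1;-0.0327 0 0.0067 0 1;-0.0405 0 0.0094 0 1",
)

```text
time_s: 14.1
position: [0.5196, 0.0885, 0.168]
tool_rot: [[1.0, -0.002, 0.006], [-0.002, -1.0, -0.001], [0.006, 0.001, -1.0]]
ft_force: [2.2, -0.6, 8.8]
grip_width: 0.0212
```

```bash
cat > bar.py <<'E'
from h import *
import sys
for n in ('scene','top'):
    im=snap(n,n+sys.argv[1]);P=cloud(im)
    if n=='scene':
        s=P[(P[...,0]>.45)&(P[...,0]<.6)&(np.abs(P[...,1]-.09)<.0045)&(P[...,2]>.06)]
        L=[]
        for z in np.arange(.1,.16,.005):
            q=s[np.abs(s[:,2]-z)<.003]
            if len(q)>1: L.append((z,np.median(q[:,0])))
        L=np.array(L);print(np.round(L,4).tolist()); k=(L[:,0]>.105)&(L[:,0]<.145)
        if k.sum()>2: print('bar angle',np.arctan(-np.polyfit(L[k,0],L[k,1],1)[0]))
    c=P[(np.abs(P[...,0]-.66)<.035)&(P[...,1]>-.26)&(P[...,1]<.23)&(P[...,2]>.105)&(P[...,2]<.15)]
    c=c[np.abs(c[:,1]-.088)>.03]
    print(n,'beam ends z',np.median(c[c[:,1]>.17,2]),np.median(c[c[:,1]<-.18,2]))
st=status.observe();print(st['position'],st['ft_force'],st['grip_width'],st['time_s'])
E
python3 bar.py 5
```

```text
[[0.1, 0.5707], [0.105, 0.5601], [0.11, 0.5574], [0.115, 0.5554], [0.12, 0.5537], [0.125, 0.5515], [0.13, 0.5503], [0.135, 0.5499], [0.14, 0.5491], [0.145, 0.5491], [0.15, 0.5468], [0.155, 0.5461]]
bar angle 0.3038655778664327
scene beam ends z 0.11693743553281374 0.11226273532841823
top beam ends z 0.11774825675096634 0.11230100528619222
[0.51837972 0.08850373 0.16755507] [ 1.13744071 -0.75709558  7.87992947] 0.021446576739017127 14.2
```

View pics/scene5.png

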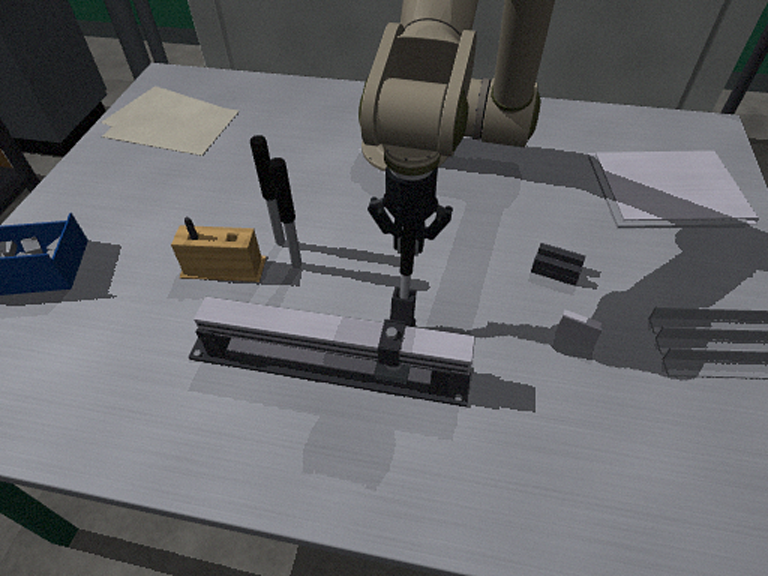

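Call:
play_rows(
  targets="-0.0078 0 0.0031 0 1;-0.0153 0 0.0063 0 1;-0.0228 0 0.01 0 1;-0.0265 0 0.0118 0 1;-0.03 0 0.014 0 1",
)

```text
time_s: 14.7
position: [0.4888, 0.0888, 0.1532]
tool_rot: [[1.0, -0.002, 0.002], [-0.002, -1.0, -0.0], [0.002, 0.0, -1.0]]
ft_force: [2.1, 0.4, 9.2]
grip_width: 0.021
```

```bash
python3 bar.py 6
```

```text
[[0.1, 0.5608], [0.105, 0.5457], [0.11, 0.5404], [0.115, 0.5385], [0.12, 0.5352], [0.125, 0.5328], [0.13, 0.5292], [0.135, 0.5286], [0.14, 0.5262], [0.145, 0.5234], [0.15, 0.5215], [0.155, 0.5179]]
bar angle 0.4934830666974288
scene beam ends z 0.12333490601887605 0.11275221784912436
top beam ends z 0.12421537328191978 0.11294355723594725
[0.4883314  0.08874937 0.1529417 ] [ 1.21250024 -0.40140393  6.48138465] 0.021014858723940658 14.8
```

Call:
play_rows(
  targets="-0.0035 0 0.0023 0 1;-0.007 0 0.0045 0 1;-0.009 0 0.006 0 1;-0.011 0 0.0074 0 1;-0.011 0 0.0074 0 1",
)

```text
time_s: 15.3
position: [0.4775, 0.0888, 0.1456]
tool_rot: [[1.0, -0.002, 0.001], [-0.002, -1.0, -0.0], [0.001, 0.0, -1.0]]
ft_force: [0.7, 0.7, 7.1]
grip_width: 0.0209
```

```bash
python3 bar.py 7
```

```text
[[0.1, 0.5411], [0.105, 0.5354], [0.11, 0.5323], [0.115, 0.5284], [0.12, 0.5238], [0.125, 0.5231], [0.13, 0.5217], [0.135, 0.5182], [0.14, 0.5146], [0.145, 0.5121], [0.15, 0.5091], [0.155, 0.505]]
bar angle 0.5138618327837698
scene beam ends z 0.1264583484207754 0.11301065823813596
top beam ends z 0.12681828494454475 0.11296493332455604
[0.47772022 0.08881474 0.14574574] [0.91713361 0.06225396 6.99579885] 0.02097627070377237 15.4
```

View pics/scene7.png

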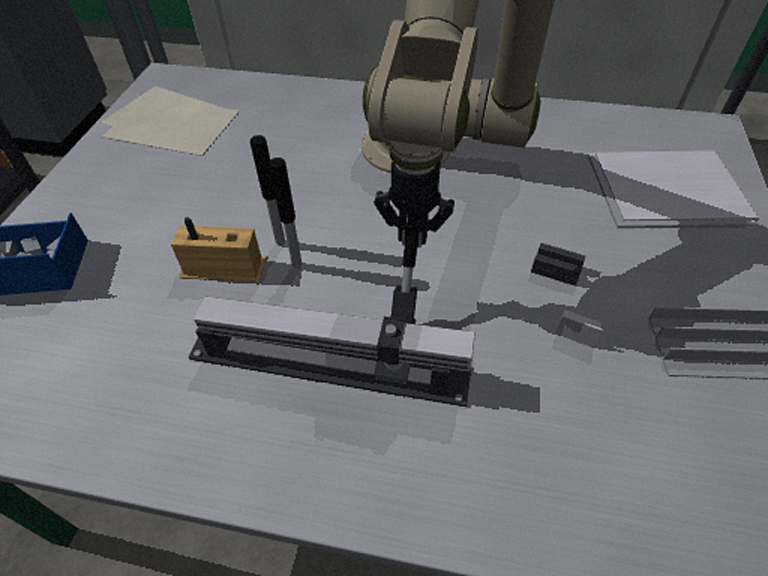

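Call:
play_rows(
  targets="0.0109 0 -0.007 0 1;0.0181 0 -0.0112 0 1;0.0256 0 -0.015 0 1;0.0332 0 -0.0184 0 1;0.041 0 -0.0214 0 1",
)

```text
time_s: 15.9
position: [0.5185, 0.0886, 0.1664]
tool_rot: [[1.0, -0.002, -0.001], [-0.002, -1.0, -0.0], [-0.001, 0.0, -1.0]]
ft_force: [-2.5, -0.9, 0.6]
grip_width: 0.021
```

Call:
play_rows(
  targets="0.0078 0 -0.0027 0 1;0.0158 0 -0.005 0 1;0.024 0 -0.0069 0 1;0.0322 0 -0.0083 0 1;0.0405 0 -0.0094 0 1",
)

```text
time_s: 16.4
position: [0.5594, 0.0887, 0.1759]
tool_rot: [[1.0, -0.002, -0.0], [-0.002, -1.0, 0.0], [-0.0, -0.0, -1.0]]
ft_force: [-1.0, -2.3, -2.4]
grip_width: 0.0213
```

Call:
play_rows(
  targets="0.0083 0 -0.0006 0 1;0.0167 0 -0.0008 0 1;0.0167 0 -0.0008 0 1",
)

```text
time_s: 16.7
position: [0.5769, 0.0888, 0.1767]
tool_rot: [[1.0, -0.002, 0.002], [-0.002, -1.0, 0.001], [0.002, -0.001, -1.0]]
ft_force: [-0.6, -1.6, -1.1]
grip_width: 0.0211
```

```bash
python3 bar.py 8
python3 -c "
import cv2
S=cv2.imread('pics/scene8.png');cv2.imwrite('pics/s8z.png',cv2.resize(S[180:400,300:500],None,fx=2.7,fy=2.7,interpolation=2))"
```

```text
[[0.1, 0.5897], [0.105, 0.5841], [0.11, 0.584], [0.115, 0.584], [0.12, 0.5845], [0.125, 0.5853], [0.13, 0.5841], [0.135, 0.5833], [0.14, 0.5854], [0.145, 0.5868], [0.15, 0.5868], [0.155, 0.5876]]
bar angle -0.015491982303769122
scene beam ends z 0.1119396834277065 0.11190370006564128
top beam ends z nan 0.11191166452445071
[0.57613861 0.08891049 0.17678519] [-1.20189958 -0.78359516 -2.46796661] 0.020649143649707484 16.8
  return _methods._mean(a, axis=axis, dtype=dtype,
  ret = ret.dtype.type(ret / rcount)
```

View pics/s8z.png

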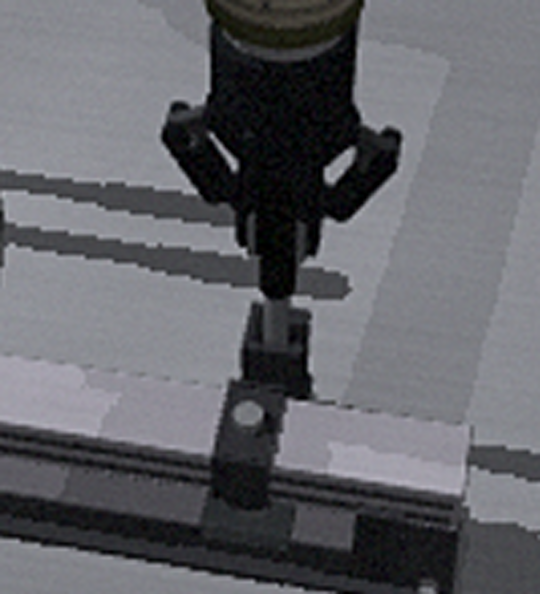

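Call:
play_rows(
  targets="0 0 0.001 0 1;0 0 0.002 0 1;0 0 0.002 0 1",
)

```text
time_s: 17.1
position: [0.5761, 0.0889, 0.1766]
tool_rot: [[1.0, -0.002, 0.004], [-0.002, -1.0, 0.0], [0.004, -0.0, -1.0]]
ft_force: [-1.6, 0.3, 8.1]
grip_width: 0.021
```

Call:
play_rows(
  targets="-0.0084 0 -0.0003 0 1;-0.0167 0 0.0003 0 1;-0.025 0 0.0014 0 1;-0.0332 0 0.0028 0 1;-0.0413 0 0.0047 0 1",
)

```text
time_s: 17.6
position: [0.5355, 0.0886, 0.1719]
tool_rot: [[1.0, -0.002, 0.007], [-0.002, -1.0, -0.0], [0.007, 0.0, -1.0]]
ft_force: [5.6, -0.2, 8.4]
grip_width: 0.0207
```

Call:
play_rows(
  targets="-0.0081 0 0.0023 0 1;-0.016 0 0.0049 0 1;-0.0237 0 0.008 0 1;-0.0313 0 0.0114 0 1;-0.0388 0 0.0152 0 1",
)

```text
time_s: 18.1
position: [0.4962, 0.0888, 0.1565]
tool_rot: [[1.0, -0.002, 0.006], [-0.002, -1.0, -0.0], [0.006, 0.0, -1.0]]
ft_force: [1.9, -1.1, 8.0]
grip_width: 0.0208
```

Call:
play_rows(
  targets="-0.0072 0 0.0042 0 1;-0.0142 0 0.0087 0 1;-0.0183 0 0.0116 0 1;-0.0195 0 0.0126 0 1;-0.0195 0 0.0126 0 1",
)

```text
time_s: 18.6
position: [0.4761, 0.089, 0.1433]
tool_rot: [[1.0, -0.002, 0.003], [-0.002, -1.0, 0.0], [0.003, -0.0, -1.0]]
ft_force: [1.0, 0.1, 8.8]
grip_width: 0.0207
```

Call:
play_rows(
  targets="0 0 0 0 1;0 0 0 0 1;0 0 0 0 1",
)

```text
time_s: 18.9
position: [0.4763, 0.089, 0.1435]
tool_rot: [[1.0, -0.002, 0.003], [-0.002, -1.0, 0.0], [0.003, -0.0, -1.0]]
ft_force: [-0.7, 0.8, 9.1]
grip_width: 0.0212
```

```bash
python3 bar.py 9; python3 - <<'E'
from h import *
im=dict(np.load('scene9.npz'));P=cloud(im)
# socket rim / tilt: dark front face below the rim
s=P[(P[...,0]>.5)&(P[...,0]<.62)&(np.abs(P[...,1]-.1)<.006)&(P[...,2]>.05)]
for z in np.arange(.055,.115,.005):
    q=s[np.abs(s[:,2]-z)<.0025]
    if len(q): print(round(z,3),len(q),np.percentile(q[:,0],[10,50,90]).round(4))
E
python3 -c "
import cv2
S=cv2.imread('pics/scene9.png');cv2.imwrite('pics/s9z.png',cv2.resize(S[180:400,300:500],None,fx=2.7,fy=2.7,interpolation=2))"
```

```text
[[0.1, 0.5411], [0.105, 0.5351], [0.11, 0.5308], [0.115, 0.5278], [0.12, 0.5249], [0.125, 0.521], [0.13, 0.5207], [0.135, 0.5179], [0.14, 0.514], [0.145, 0.5105], [0.15, 0.5061], [0.155, 0.5032]]
bar angle 0.5137646116413962
scene beam ends z 0.12671076104314336 0.11308547024086714
top beam ends z 0.12711862968789903 0.11292639910056565
[0.47632339 0.08900248 0.14346187] [-0.0525319  -0.66822158  9.18738105] 0.020872018881018185 19.0
0.055 6 [0.5804 0.583  0.5839]
0.06 9 [0.5783 0.5794 0.5814]
0.065 10 [0.5739 0.577  0.5802]
0.07 9 [0.5695 0.573  0.5754]
0.075 10 [0.5689 0.5709 0.5727]
0.08 14 [0.5239 0.566  0.5685]
0.085 12 [0.5302 0.5634 0.5665]
0.09 14 [0.5389 0.5517 0.5632]
0.095 19 [0.5391 0.5575 0.5605]
0.1 9 [0.536  0.5537 0.5584]
0.105 3 [0.5279 0.5308 0.5345]
0.11 4 [0.527  0.5286 0.5303]
```

View pics/s9z.png

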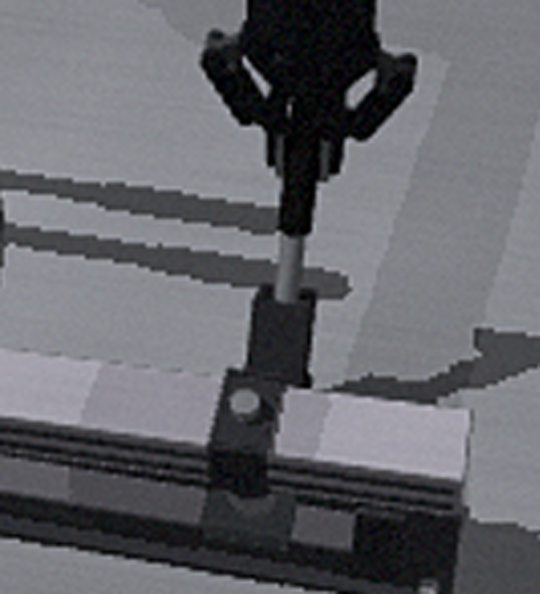

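```bash
python3 - <<'E'
from rig import env,status
s=status.observe();print(s['time_s'],s['grip_width'],s['ft_force'])
print(env.close_job())
E
```

```text
19.0 0.020872018881018185 [-0.0525319  -0.66822158  9.18738105]
the job is handed in; nothing more can be done
None
```

I handed the job in at 19.0 s with the bar still gripped and held down and the beam raised. No verdict was reported; the checks below are my own measurements.

1. **Jack:** I pinched the socket and slid it about 0.23 m along the rail. The saddle ended 1–2 mm from the lift point.
2. **Bar:** I took the bar from the rack and stood it in the socket. It met the floor at the expected height (TCP at 0.1777 m, 0.178 m expected).
3. **Strokes:** I pumped down, back up and down again. In between, both beam ends measured 0.112 m at the top face, which is fully at rest, and the bar stood upright.

**Last checks before handing in:**
- **Beam:** the top face near the lifted end was about 14.7 mm above rest.
- **Handle:** the socket face leaned about 0.53–0.57 rad, and the beam's rise implied about 0.53 rad.
- **Bar:** about 9 N was pressing the bar down into the socket, and the fingers had closed to 21 mm on the 22 mm grip.
- **Other parts:** the gripper stayed clear of the beam, and I saw no sign that the punch, die block, bracket or the two decoy bars had moved.

**Disagreements and weak checks:**
- The bar's angle fitted from depth read 0.51 rad, while the arm's path put it near 0.63 rad. The socket lean and beam rise lie between the two, all above the 0.45 rad needed.
- After the first stroke the bar had slipped about 1 mm in the grip, so I pressed it back down before the second stroke.
- I inferred the beam being off its post from its height, because the contact forces cannot be read.

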